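# Lock the stop screw of a circuit-board jig

### The job

Lock the stop screw of the board jig at its present setting. Set the loose holding key down fully onto the screw's brass head, with its tail standing between the two steel posts, so that the screw cannot turn; then swing the nut's lever by its red knob clockwise (seen from above) until the nut bites, and nip it up by 15 to 20 degrees more, firmly but without overtightening. Leave the key on the screw, let go, and do not disturb the meter, the solder spool or the flux bottle.

Things in the scene. Friction and masses are not known exactly. Their poses are not given: they have to be found in the camera images.
- jig: fixed aluminium board jig, plate 210 x 150 x 12 mm (a second plate with a circuit board on its -y side). Origin on the stop screw's vertical axis at table height. Own +x points from the screw to two upright steel posts (12 mm thick, tops 57 mm above the table) at x = +95 mm, y = +-16 mm: 20 mm free between them, and a rest for the key's tail, 43 mm above the table.
- head (a point): middle of the top face of the stop screw's brass head, 54 mm above the table. The head is a bar 28 mm long (along this point's x), 8 mm wide (y) and 12 mm high. It turns with the screw; unheld, the screw turns under 0.08 Nm and loses its setting.
- screw (a joint): angle of the stop screw in the jig, rad, positive anticlockwise from above; 0 when the head's long side lies along the jig's x. Starts within 0.03 of 0. The fitted key leaves up to 0.17 rad of play; more than 0.3 either way is a lost setting.
- mark (a point): witness dot on the lock washer under the nut, 10 mm from the screw's axis; at x = 0 in the axes of the point head while the nut is loose. Once the nut bites, the washer winds with it, x grows to 1.2 mm after 0.12 rad (tight enough) and 4.8 mm after 0.5 rad (overtight), and stays so when let go. Hidden under the nut, too small to read well from poses: go by feel.
- knob (a point): middle of the top of the red upright knob on the end of the jam nut's lever: round, 12 mm across, 35 to 80 mm above the table, 55 mm from the screw's axis. It moves in a level circle on the robot's side of the jig, between about 255 and 75 degrees anticlockwise from the jig's x. Clockwise from above tightens. Squeezed hard, it resists turning in the grip.
- nut: the jam nut with its lever; origin on the screw's axis at table height. Runs on freely for 0.3 to 1.3 rad (under 1 N at the knob, 1 to 3 N while the key's play is taken up), then bites; where cannot be seen and varies by 1.2 rad. From the bite it takes about 6 N at the knob, 7 N at 0.12 rad on, 9 N at 0.3 rad, 11 N at 0.5 rad (overtight). With the screw unheld, both turn together.
- key: loose steel holding key, 150 g, flat on the table. Origin under the middle of its socket; own +x along its tail. Socket block 48 x 28 x 16 mm, pocket open below 35.5 (x) x 10.5 (y) mm, 11 deep, bevelled mouth. Tail 12 wide, 10 high, flush with the underside, to x = +117. Orange grip fin 30 (x) x 10 (y) mm, 10 to 39 mm high, centred at x = +42. Seated, its underside is 43 mm above the table.
- grip (a point): middle of the top of the key's orange grip fin, 39 mm above the key's underside.
- socket (a point): middle of the ceiling of the key's pocket, 11 mm above the key's underside; it meets the point head when the key is seated.
- tail (a point): point in the key's tail, 95 mm from its origin, 5 mm above its underside; between the posts when fitted.
- spool: red solder spool, 52 mm across, 50 mm tall, loose bystander; origin under its centre.
- flux: blue flux bottle, 38 mm across, 110 mm tall, loose bystander; origin under its centre.
- meter: yellow multimeter lying flat, 170 x 85 mm, 46 mm high, loose bystander; origin under its centre.
Things that resemble listed ones, but are neither listed nor needed, are in the scene too. Several things look just like the key: the one meant starts nearest to the robot's base.

How it is judged:
On the way, in this order (a step that is already met when the one before it is completed fails the run):
1. the holding key is seated on the screw's head with its tail between the posts (z of socket in the frame of head below 0.003 m and horizontal distance between socket and head below 0.007 m and x of tail in the frame of jig above 0.08 m and y of tail in the frame of jig between -0.008 and 0.008 m), for 0.3 s.
2. the jam nut is tight: wound at least 0.12 rad past its bite (x of mark in the frame of head above 0.0012 m), for 0.2 s.
At the end, for the whole second after the job is handed in: The nut is tight (wound 0.12 to 0.5 rad past its bite, mark shifted 1.2 to 4.8 mm), the screw within 0.3 rad of its zero, and the key at rest, seated on the head (ceiling within 4 mm of the head's top, 7 mm sideways) with its tail between the posts (within 8 mm of the middle line) (x of mark in the frame of head between 0.0012 and 0.0048 m and value of joint screw between -0.3 and 0.3 rad and z of socket in the frame of head below 0.004 m and horizontal distance between socket and head below 0.007 m and x of tail in the frame of jig above 0.08 m and y of tail in the frame of jig between -0.008 and 0.008 m and linear speed of key below 0.02 m/s); the robot touches nothing.
It fails at once if the nut is overtightened (more than 0.5 rad past its bite) (x of mark in the frame of head above 0.0048 m).
It fails at once if the screw's setting is lost (turned more than 0.3 rad) (value of joint screw above 0.3 rad or value of joint screw below -0.3 rad).
It fails at once if a bystander is moved by more than 30 mm (distance of any of spool, flux, meter from where it was at the start of the episode above 0.03 m).
It also fails if it takes over 61 s, if anything falls off the work surface, if the arm or the gripper's body presses on something with over 40 N, if the wrist force passes 120 N, or if a joint passes its speed limit or range.

### The arm

A 7-joint arm with a two-finger parallel gripper is mounted at the origin on the work surface. World frame = base frame: x ahead of the robot, y to its left, z up, the work surface at z = 0. Lengths are in m, angles in rad, forces in N, time in s.
With the tool pointing down it reaches from about 0.425 to 0.825 m from the base axis. Payload 3.6 kg.
Tool frame: the origin (TCP) lies where the fingers leave the gripper's body, on its centre line; the fingertips stand 73 mm ahead of it and the grasp point (between the pads) lies 54 mm ahead of it; z points along the fingers, y is the line along which they close (so a half turn about z gives the same grasp; the last joint's range is limited). The gripper opens to 85 mm and grips with 20 to 120 N. Pads are 22 mm wide; open, the fingers measure 114 mm over their backs; the gripper's body (76 mm by 85 mm) begins 54 mm behind the grasp point. The pads swing forward as they close: fully open they stand 13 mm farther back than shut.
Start: joints at [-1.278, 0.615, -0.013, 1.423, 0.008, 1.103, -0.04], TCP at [0.204, 0.617, 0.304] pointing down, gripper open.
Joint ranges: [-3.12, 3.12], [-0.3, 2.06], [-1.34, 1.32], [0.26, 2.42], [-1.36, 4.5], [0.01, 1.98], [-2.84, 2.84]. Speed limits (rad/s): [2.79, 2.79, 3.14, 3.14, 3.14, 3.14, 3.14].

### API

Orientations are given as a unit quaternion [x, y, z, w].
In Python, from station import arm, snapshot, camera_info, ticket gives the robot as it stands. Calls block until the motion is done:
- arm.movep(position, orientation): joint-space move of the TCP to a pose.
- arm.line_to(position, velocity=0.15, ori=None): straight line of the TCP; ori=None keeps the orientation; velocity is the mean speed in m/s.
- arm.move_j(angles): joint-space move.
- arm.move_gripper(opening, effort=None): opening from 0.0 (shut) to 1.0 (fully open); effort is the grip in N (None keeps the last); returns when the fingers have stopped.
- arm.pause(seconds).
- arm.ik(position, orientation): joint angles nearest the present ones, or None.
- snapshot(name): name is "scene" or "top" or "wrist"; returns the picture (384x512x3 uint8, blue, green, red); there is no depth.
- camera_info(name): a dict with "fx", "fy", "cx", "cy" (pixels), "R" (3x3) and "t" (3): a world point X has camera coordinates R X + t; the wrist camera has in their place "T_tool_cam" (4x4, takes a point from camera to tool coordinates, whose origin is the TCP and whose axes are the flange's). Camera axes: x right, y down, z forward; pixel columns grow to the right and rows downward; lengths in m; the calibration is good to about 2 mm. The wrist camera is an equidistant fisheye: a pixel r from the principal point sees the ray r / f radians off the axis. A picture is of the moment at which its call begins: read the wrist's pose just before it. camera_info takes no time and is no camera call.
A pose or a line that the arm cannot do raises arm.MotionError and nothing moves.
- ticket.finish_job(): hands the job in; it is judged then, once.
Readings, each from a call of its own:
- arm.read_time(): time.
- arm.read_joint_positions(): joint angles.
- arm.read_dq(): joint speeds.
- arm.read_effort(): joint torques, N m.
- arm.read_tool_pos(): TCP position.
- arm.read_eef_rot(): TCP orientation.
- arm.read_ft_force(): force on the tool from outside, world axes, zero at the start.
- arm.read_wrist_torque(): the same for the moment, N m.
- arm.read_opening(): opening from 0.0 (shut) to 1.0 (fully open).
- arm.read_finger_force(): force on a finger pad.
Only numpy, scipy, OpenCV 4.12 (cv2) and the standard library are available. Lean on these libraries where they do the work, as an engineer would, in place of code of your own. Each camera call takes 0.05 s, during which the arm holds its last target. There are 200 camera calls.

## Working session

There is one attempt and no reset: what is moved stays moved. The work goes in short steps, each a Python script; the robot and the scene stay as the last script left them, time stands still between calls to the robot, and variables do not carry over. Pictures are saved under pics/ and viewed, at most 10 in all, crops included, and the job is handed in when it is done.

```bash
ls; mkdir -p pics; python3 - <<'E'
from station import arm,snapshot,camera_info
import cv2
for n in("scene","top"):
    cv2.imwrite(f"pics/{n}0.png",snapshot(n)); c=camera_info(n); print(n,c)
print(camera_info("wrist"),arm.read_eef_rot(),arm.read_time())
E
```

```text
pics
scene {'fx': 430.40341218376665, 'fy': 430.40341218376665, 'cx': 251.99188827155334, 'cy': 200.1902007088661, 'R': array([[ 0.70748531,  0.70648044, -0.01870631],
       [ 0.51903273, -0.53737125, -0.66470833],
       [-0.47965567,  0.46056219, -0.74686873]]), 't': array([-0.5814616 , -0.14496796,  1.29535287])}
top {'fx': 415.1245920620165, 'fy': 415.1245920620165, 'cx': 253.33118890995942, 'cy': 195.90610971107702, 'R': array([[ 0.01745228, -0.99951973, -0.0256073 ],
       [-0.99925749, -0.01655639, -0.03479014],
       [ 0.03434947,  0.02619546, -0.99906652]]), 't': array([0.22471985, 0.60969501, 1.08554911])}
{'fx': 297.3186396354542, 'fy': 297.3186396354542, 'cx': 254.57191248885596, 'cy': 190.44638211573834, 'T_tool_cam': array([[ 2.48944119e-04, -9.52961843e-01, -3.03090190e-01,
         7.80366291e-02],
       [ 9.99999862e-01,  3.77455489e-04, -3.65424542e-04,
        -8.35833715e-04],
       [ 4.62638701e-04, -3.03090057e-01,  9.52961806e-01,
        -6.90810426e-02],
       [ 0.00000000e+00,  0.00000000e+00,  0.00000000e+00,
         1.00000000e+00]])} [ 1.59183034e-01  9.87248374e-01 -1.17509377e-03 -1.71768803e-04] 0.1
```

View pics/top0.png

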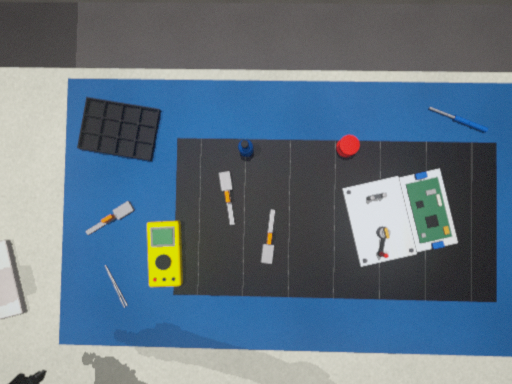

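View pics/scene0.png

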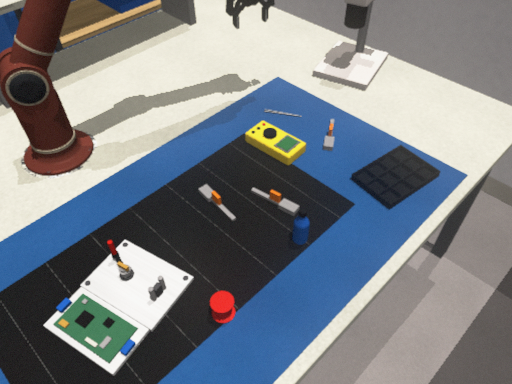

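The top view shows three key-like objects. The key meant is the one with its fin at about (269,237), socket at (267,255) and tail towards (271,212), since the base projects to about (339,429). The jig screw is at (383,232), the posts at (376,198), the red knob at (386,255), and the spool, flux and meter are well clear. The scene view agrees.

```bash
cat > h.py <<'E'
from station import arm,snapshot,camera_info,ticket
import numpy as np,cv2
from scipy.spatial.transform import Rotation as Ro
def ray(n,px,pose=None):
    c=camera_info(n)
    d=np.array([(px[0]-c["cx"])/c["fx"],(px[1]-c["cy"])/c["fy"]])
    if n=="wrist":
        r=np.hypot(*d); s=np.sin(r)/r if r>1e-9 else 1
        v=np.array([d[0]*s,d[1]*s,np.cos(r)])
        T=c["T_tool_cam"]; p,q=pose; R=Ro.from_quat(q).as_matrix()
        return np.array(p)+R@T[:3,3], R@T[:3,:3]@v
    return -c["R"].T@c["t"], c["R"].T@np.array([*d,1])
def onz(n,px,z,pose=None):
    o,v=ray(n,px,pose); return o+v*(z-o[2])/v[2]
def down(yaw): # tool z down, tool x at world angle yaw
    return (Ro.from_euler('z',yaw)*Ro.from_euler('x',np.pi)).as_quat()
def blobs(img,kind,minA=6):
    h=cv2.cvtColor(img,cv2.COLOR_BGR2HSV).astype(int); H,S,V=h[...,0],h[...,1],h[...,2]
    m={'orange':(H>=6)&(H<=17)&(S>180)&(V>120),'red':((H<=4)|(H>=175))&(S>150)&(V>80),
       'brass':(H>=15)&(H<=28)&(S>60)&(S<235)&(V>90)}[kind]
    n,l,st,ce=cv2.connectedComponentsWithStats(m.astype(np.uint8))
    out=[]
    for i in range(1,n):
        if st[i,4]>=minA:
            ys,xs=np.where(l==i); out.append((st[i,4],ce[i],cv2.minAreaRect(np.c_[xs,ys].astype(np.float32))))
    return out
def wshot(name=None):
    pose=(np.array(arm.read_tool_pos()),np.array(arm.read_eef_rot())); im=snapshot("wrist")
    if name: cv2.imwrite(f"pics/{name}.png",im)
    return im,pose
E
python3 - <<'E'
from h import *
np.set_printoptions(precision=4,suppress=True)
for n in("top","scene"):
    im=cv2.imread(f"pics/{n}0.png")
    for k,z in(('orange',.039),('red',.08),('brass',.054)):
        for a,c,r in blobs(im,k,4): print(n,k,a,c,onz(n,c,z))
for px,z in(((268,255),.016),((271,212),.010),((370,198),.057),((382,197),.057)): print(px,onz("top",px,z))
print(Ro.from_quat(arm.read_eef_rot()).as_matrix())
for yaw in (np.pi,0,np.pi/2,-np.pi/2):print(yaw, arm.ik([0.5,0.15,0.25],down(yaw)), arm.ik([0.55,-.1,0.25],down(yaw)))
E
```

```text
top orange 8 [107.25 219.5 ] [0.5371 0.6138 0.039 ]
top orange 6 [154.3333 279.    ] [0.3859 0.4865 0.039 ]
top red 384 [347.5807 145.849 ] [0.7317 0.0014 0.08  ]
top red 9 [384.8889 254.8889] [ 0.464  -0.0923  0.08  ]
top brass 44 [226.6364 196.0909] [0.6028 0.3022 0.054 ]
top brass 40 [106.25 218.4 ] [0.5403 0.6108 0.054 ]
top brass 149 [175.5772 246.    ] [0.4732 0.4302 0.054 ]
top brass 4 [168.5 227. ] [0.5213 0.4495 0.054 ]
top brass 45 [445.6889 229.8   ] [ 0.5272 -0.2509  0.054 ]
top brass 38 [386.1053 232.5   ] [ 0.5176 -0.1025  0.054 ]
top brass 34 [269.0294 238.3529] [0.4973 0.1923 0.054 ]
top brass 6 [159.5 246. ] [0.4724 0.4714 0.054 ]
top brass 16 [168.9375 260.5625] [0.4359 0.4463 0.054 ]
top brass 20 [159.5 286. ] [0.371  0.4689 0.054 ]
scene orange 8 [330.625 126.75 ] [0.5419 0.6148 0.039 ]
scene orange 54 [275.5185 193.4259] [0.6078 0.3016 0.039 ]
scene orange 52 [216.6154 196.0769] [0.5048 0.1893 0.039 ]
scene red 4 [ 8.25 55.  ] [-0.5002  0.1047  0.08  ]
scene red 5 [ 5.  57.8] [-0.4901  0.0883  0.08  ]
scene red 7 [ 27.1429 160.1429] [ 0.0709 -0.1002  0.08  ]
scen
[... 1013 characters left out ...]
0.564  0.1876 0.01  ]
(370, 198) [ 0.6039 -0.0607  0.057 ]
(382, 197) [ 0.6069 -0.0907  0.057 ]
[[-0.9493  0.3143 -0.0007]
 [ 0.3143  0.9493 -0.0023]
 [-0.     -0.0024 -1.    ]]
3.141592653589793 [-0.3293  0.4819 -0.0058  1.8613  0.0038  0.7983  1.2337] [ 0.0403  0.5363  0.1539  1.7642 -0.1046  0.849   1.813 ]
0 [-0.7898  0.5674  0.7045  1.8752 -0.472   0.8718 -1.4213] [-0.3362  0.6448  0.7821  1.7758 -0.5469  0.9519 -0.8964]
1.5707963267948966 [-0.5763  0.5022  0.3604  1.869  -0.2361  0.812  -0.0932] [-0.1636  0.5713  0.477   1.7707 -0.3282  0.8791  0.4604]
-1.5707963267948966 [-0.0333  0.5155 -0.4457  1.8521  0.29    0.8381  2.5174] [-0.4877  0.7936  1.1334  1.7799 -0.8031  1.1141 -2.218 ]
```

```bash
python3 - <<'E'
from h import *
arm.movep([0.55,-0.09,0.26],down(np.pi+0.28)); im,p=wshot("jig1"); np.save("jigpose.npy",np.r_[p[0],p[1]])
arm.movep([0.50,0.19,0.24],down(np.pi-0.05)); im,p=wshot("key1"); np.save("keypose.npy",np.r_[p[0],p[1]])
print(arm.read_time(),arm.read_tool_pos())
E
```

```text
4.075 [0.50086956 0.18805026 0.24020229]
```

View pics/jig1.png

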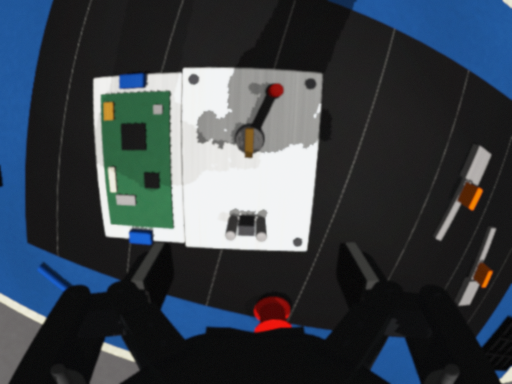

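View pics/key1.png

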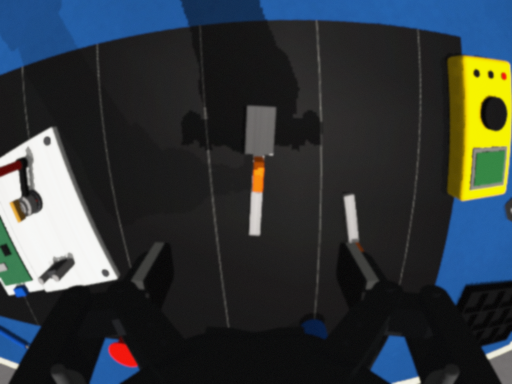

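The jig view has the knob top at about (275,90), the brass head at about (248,142) and the posts around (234,225) and (262,225). The key view has the socket block at (261,130), the fin at (258,175) and the tail end at (254,235). I'll enlarge both for accuracy.

```bash
python3 - <<'E'
from h import *
a=cv2.imread("pics/jig1.png")[75:255,215:305]; b=cv2.imread("pics/key1.png")[95:245,225:295]
f=lambda x,s:cv2.resize(x,None,fx=s,fy=s,interpolation=cv2.INTER_NEAREST)
A=f(a,3.3);B=f(b,3.96)
h=min(len(A),len(B)); cv2.imwrite("pics/crop.png",np.hstack([A[:h],B[:h]])); print(A.shape,B.shape)
E
```

```text
(594, 297, 3) (594, 277, 3)
```

View pics/crop.png

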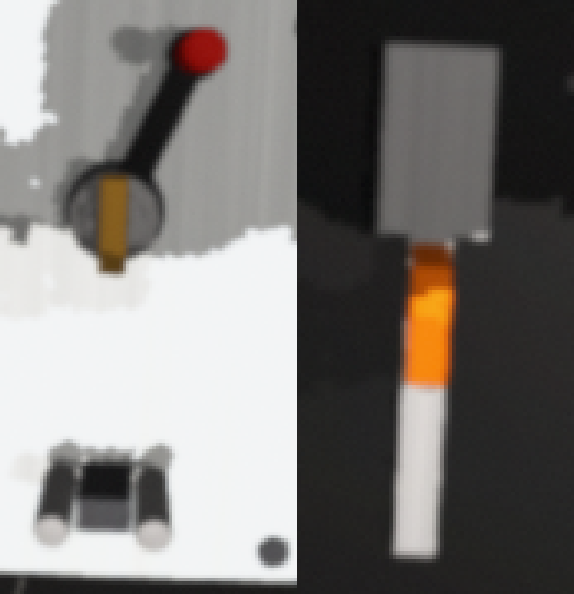

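```bash
cat > m.py <<'E'
from h import *
np.set_printoptions(precision=4,suppress=True)
J=np.load("jigpose.npy");J=(J[:3],J[3:]);K=np.load("keypose.npy");K=(K[:3],K[3:])
cj=lambda x,y,z:onz("wrist",(x/3.3+215-.35,y/3.3+75-.35),z,J)
ck=lambda x,y,z:onz("wrist",((x-297)/3.96+225-.37,y/3.96+95-.37),z,K)
head=cj(114,215,.054);p1=cj(52,528,.057);p2=cj(154,532,.057);knob=cj(205,48,.08)
E
python3 - <<'E'
from m import *
print("head",head,"ends",cj(115.5,177,.054),cj(112,253,.054));print("posts",p1,p2,np.linalg.norm(p1-p2))
m=(p1+p2)/2-head; print("jig x",np.linalg.norm(m[:2]),np.arctan2(m[1],m[0])); d=p2-p1; print("from posts",np.arctan2(-d[0],d[1]))
k=knob-head;print("knob",knob,np.linalg.norm(k[:2]),np.arctan2(k[1],k[0]))
c=[ck(*q,.016) for q in((383,42),(499,47),(491,240),(377,233))]
o=sum(c)/4; print("blk",o,[np.linalg.norm(c[i]-c[i-1]) for i in range(4)])
f=ck(431,318,.039);e=ck(415,555,.010);print("fin",f,"end",e)
for q in(f,e): d=q-o;print(np.linalg.norm(d[:2]),np.arctan2(d[1],d[0]))
print("fin len",np.linalg.norm(ck(431,248,.039)-ck(431,385,.039)))
E
```

```text
head [ 0.5133 -0.1055  0.054 ] ends [ 0.5028 -0.1081  0.054 ] [ 0.524 -0.103  0.054]
posts [ 0.6107 -0.0977  0.057 ] [ 0.6032 -0.0671  0.057 ] 0.031497594685978965
jig x 0.09640733617451154 0.2419659739761193
from posts 0.24149223270129244
knob [ 0.4623 -0.096   0.08  ] 0.05188614894497382 2.9585282096916643
blk [0.454  0.1954 0.016 ] [np.float64(0.04822759095424021), np.float64(0.028566577356765065), np.float64(0.048849798811259344), np.float64(0.02891245516653536)]
fin [0.4934 0.1916 0.039 ] end [0.5697 0.1838 0.01  ]
0.03963052795707075 -0.09639121623121522
0.11629348607396309 -0.10000525809982515
fin len 0.03363126832540674
```

```bash
python3 - <<'E'
from m import *
f=ck(431,323.5,.039); y=np.pi-.0985
print("fin",f)
arm.line_to([f[0],f[1],.12],.2,down(y)); arm.move_gripper(.45,60)
arm.line_to([f[0],f[1],.0865],.08); print(arm.read_tool_pos(),arm.read_ft_force())
arm.move_gripper(0,60); print(arm.read_opening(),arm.read_finger_force())
arm.line_to([f[0],f[1],.20],.15); print(arm.read_tool_pos(),arm.read_ft_force(),arm.read_time(),arm.read_opening())
im,p=wshot("held"); np.save("heldpose.npy",np.r_[p[0],p[1]])
cv2.imwrite("pics/heldc.png",cv2.resize(im[120:384,150:360],None,fx=2.2,fy=2.2))
E
```

```text
fin [0.4948 0.1915 0.039 ]
[0.4948 0.1914 0.0862] [-0.455  -0.9522 -0.2102]
0.10501623158778656 60.25543928146362
[0.494  0.1913 0.1991] [ 0.7487 -0.5797 -2.1869] 7.1917 0.10172819105141016
```

View pics/heldc.png

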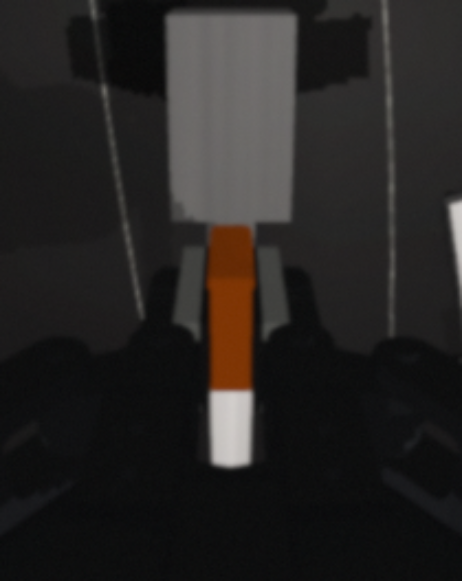

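The key is held: block at crop (231,117), fin and tail centred at x≈231, so it is straight in the grip. I'll compare that with tool y = 0 to correct the camera's offset.

```bash
python3 - <<'E'
from m import *
I=(np.zeros(3),np.array([0,0,0,1.]))
g=lambda x,y,z:onz("wrist",(x/2.2+150-.27,y/2.2+120-.27),z,I)
print("block near",g(231.5,13,.0702),"far",g(231,222,.0702),"tail end",g(231,467,.0762),"fin",g(231,340,.0472))
head=cj(113.5,224.5,.054); m=(p1+p2)/2; print(head,m,np.linalg.norm((m-head)[:2]),np.linalg.norm((knob-head)[:2]))
print("yaw",np.arctan2(*(m-head)[1::-1]))
R=Ro.from_quat(J[1]).as_matrix(); print("jig in tool",R.T@(head-J[0]),R.T@(m-J[0]))
E
```

```text
block near [ 0.0657 -0.0006  0.0702] far [ 0.0178 -0.0007  0.0702] tail end [-0.0667 -0.0006  0.0762] fin [ 0.0004 -0.0007  0.0472]
[ 0.516  -0.1049  0.054 ] [ 0.607  -0.0824  0.057 ] 0.09368544565066138 0.05439426243439012
yaw 0.24240727378232096
jig in tool [ 0.0374 -0.006   0.206 ] [-0.0562 -0.0097  0.203 ]
```

```bash
python3 - <<'E'
from m import *
head=cj(113.5,224.5,.054); y=.242
R=Ro.from_quat(J[1]).as_matrix(); head=head+R[:,1]*.00065
u=np.array([np.cos(y),np.sin(y),0]); head=head-u*.0006; head[2]=0
np.save("head.npy",head); t=head+.042*u
q=down(np.pi+y)
arm.movep(t+[0,0,.20],q); arm.line_to(t+[0,0,.146],.15); arm.pause(.3)
f0=np.array(arm.read_ft_force()); print(arm.read_tool_pos(),t,f0)
z=.146
while z>.1288:
    z-=.0015; arm.line_to(t+[0,0,z],.03); f=np.array(arm.read_ft_force())-f0
    print("%.4f %.4f"%(z,arm.read_tool_pos()[2]),f,arm.read_wrist_torque())
    if f[2]>8 or np.hypot(*f[:2])>6: break
print(arm.read_time())
E
```

```text
[ 0.5565 -0.0944  0.1469] [ 0.5561 -0.0944  0.    ] [ 0.3993 -0.3411 -1.5066]
0.1445 0.1445 [-0.836   0.8139 -1.5963] [-0.0358 -0.0162  0.076 ]
0.1430 0.1428 [ 0.3225  0.6725 -0.0269] [-0.0004 -0.0462  0.0269]
0.1415 0.1414 [-0.1619  1.041  -0.0271] [-0.0263 -0.0312 -0.0358]
0.1400 0.1399 [-0.0047 -0.2464 -0.878 ] [ 0.0441 -0.0699 -0.0045]
0.1385 0.1384 [-0.7591  1.2274 -1.019 ] [-0.0088 -0.0013 -0.0107]
0.1370 0.1369 [-0.4362  0.1087 -0.6033] [ 0.0153  0.0067 -0.0354]
0.1355 0.1354 [-1.1987  0.4825  0.7132] [-0.0431 -0.0078  0.0465]
0.1340 0.1339 [-1.3088  0.4989 -0.7654] [ 0.0755 -0.0249 -0.0179]
0.1325 0.1324 [-1.1127  0.5331 -1.3487] [-0.0089 -0.0329  0.0351]
0.1310 0.1311 [-0.3133 -0.0863  1.4778] [ 0.0281 -0.0643 -0.0021]
0.1295 0.1302 [-1.9637  0.7261  5.964 ] [ 0.0797  0.2713 -0.0656]
0.1280 0.1300 [-3.6674  0.3204 13.5562] [0.1528 0.7001 0.0165]
12.175
```

```bash
python3 - <<'E'
from m import *
p=np.array(arm.read_tool_pos()); arm.line_to(p,.05); arm.move_gripper(.4,20); arm.pause(.2)
arm.line_to(p+[0,0,.10],.2)
im,p=wshot("seat"); np.save("seatpose.npy",np.r_[p[0],p[1]])
cv2.imwrite("pics/seatc.png",cv2.resize(im[30:290,150:360],None,fx=2.3,fy=2.3))
print(arm.read_tool_pos(),arm.read_time(),blobs(im,'red',20))
E
```

```text
[ 0.5552 -0.0942  0.2286] 13.6917 [(np.int32(172), array([283.0233,  83.2267]), ((283.0, 83.5), (13.0, 14.0), 90.0)), (np.int32(284), array([279.257 , 316.3697]), ((279.8223571777344, 317.10943603515625), (14.954675674438477, 35.67169952392578), 67.83365631103516))]
```

View pics/seatc.png

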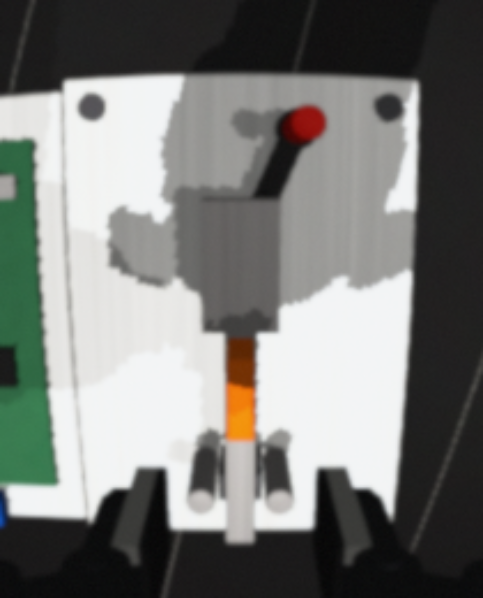

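```bash
python3 - <<'E'
from m import *
S=np.load("seatpose.npy");S=(S[:3],S[3:]);head=np.load("head.npy");y=.242
R=Ro.from_quat(S[1]).as_matrix()
c=lambda x,yy,z:onz("wrist",(x/2.3+150-.28,yy/2.3+30-.28),z,S)+R[:,1]*.00065
J2=Ro.from_euler('z',-y).as_matrix()
j=lambda p:J2@(p-head)
for n,a in dict(b0=(241,198,.059),b1=(241,331,.059),bl=(203,264,.059),br=(279,264,.059),fin=(241,400,.082),tail=(240,543,.053),p1=(201,502,.057),p2=(279,501,.057),knob=(309,122,.08)).items(): print(n,j(c(*a)))
k=j(c(309,122,.08));print(np.hypot(*k[:2]),np.degrees(np.arctan2(k[1],k[0])))
E
```

```text
b0 [-0.0236  0.0004  0.059 ]
b1 [0.0243 0.0004 0.059 ]
bl [-0.0002 -0.0131  0.059 ]
br [-0.0002  0.0138  0.059 ]
fin [0.0424 0.0004 0.082 ]
tail [ 0.117 -0.     0.053]
p1 [ 0.0951 -0.0156  0.057 ]
p2 [0.0946 0.0156 0.057 ]
knob [-0.0493  0.0217  0.08  ]
0.053867365808657794 156.2393502589013
```

The key is seated: origin within 0.5 mm, tail on the middle line, heights consistent. The knob sits at 156.2° in the jig frame. Next I grip it and swing until the bite.

```bash
cat > sw.py <<'E'
from m import *
head=np.load("head.npy");Y=.242;Z=.120
def pose(a): # a: knob angle in jig frame
    w=a+Y; return head+[.055*np.cos(w),.055*np.sin(w),Z], down(w)
def ang():
    d=np.array(arm.read_tool_pos())-head; return np.arctan2(d[1],d[0])%(2*np.pi)-Y
def force(f0,n=4):
    f=np.mean([(arm.pause(.02),arm.read_ft_force())[1] for _ in range(n)],0)-f0
    w=ang()+Y; return f[0]*-np.sin(w)+f[1]*np.cos(w), f[0]*np.cos(w)+f[1]*np.sin(w), f[2] # ccw tangential (resistance +), radial, z
def step(a,v=.04):
    p,q=pose(a); arm.line_to(p,v,q)
E
python3 - <<'E'
from sw import *
a=np.radians(156.2)
for d in (0,.5,1,1.5): print(arm.ik(*pose(a-d)))
p,q=pose(a); arm.movep(p+[0,0,.07],q); arm.line_to(p,.12); arm.pause(.2)
f0=np.mean([(arm.pause(.02),arm.read_ft_force())[1] for _ in range(6)],0); np.save("f0.npy",f0)
arm.move_gripper(0,40); print(arm.read_opening(),arm.read_finger_force(),ang(),force(f0),arm.read_time())
c=a;hit=0
while hit<2 and c>a-1.45:
    c-=.04; step(c); F=force(f0); print("%.3f %.3f"%(c,ang()),np.round(F,1))
    hit=hit+1 if F[0]>4.5 else 0
    if F[0]>8: break
print(arm.read_time())
E
```

```text
[ 0.0946  0.641   0.0916  2.1126 -0.143   0.3936  1.6977]
[-0.0213  0.6521  0.1826  2.0965 -0.2768  0.4152  1.2762]
[-0.1481  0.6841  0.322   2.0467 -0.4499  0.4779  0.9074]
[-0.2419  0.7326  0.4616  1.977  -0.5885  0.5664  0.5226]
0.12372617618263249 38.91467213630676 2.72458104453808 (np.float64(-0.1546232884298605), np.float64(0.6286019665805104), np.float64(2.118405670721002)) 15.6083
2.686 2.683 [-0.7  0.6  3.6]
2.646 2.643 [-0.9  1.   4. ]
2.606 2.604 [-1.3  1.5  4.8]
2.566 2.564 [-0.8  1.6  5.1]
2.526 2.522 [-0.7  2.3  5.4]
2.486 2.481 [-0.8  2.1  5.4]
2.446 2.441 [-1.2  2.1  5. ]
2.406 2.400 [-1.7  2.2  5.1]
2.366 2.359 [-1.   2.2  5.2]
2.326 2.318 [-1.   2.2  5.1]
2.286 2.278 [-0.7  2.2  5.4]
2.246 2.238 [-0.8  2.5  5.5]
2.206 2.198 [-0.9  2.9  6.2]
2.166 2.158 [-0.6  3.   5.7]
2.126 2.120 [-0.2  3.2  5.7]
2.086 2.091 [1.  2.8 6.2]
2.046 2.056 [1.  3.1 6.9]
2.006 2.016 [0.8 2.8 6.6]
1.966 1.977 [1.2 3.4 7.1]
1.926 1.960 [3.6 2.3 7.4]
1.886 1.927 [4.2 2.9 8. ]
1.846 1.889 [4.8 3.1 8.6]
1.806 1.850 [4.3 2.8 8.8]
1.766 1.810 [4.6 3.5 8.7]
1.726 1.771 [4.9 3.1 9.1]
23.525
```

The free run held to about 2.10 rad. About 2 N of play followed to about 1.97, then the bite began at about 1.965 with a force jump and lag. The nut is now about 0.19 rad past it, so I'll check the torque and go on to about 0.28.

```bash
python3 - <<'E'
from sw import *
f0=np.load("f0.npy"); print(arm.read_wrist_torque(),force(f0,8),ang())
for c in(1.706,1.686,1.666,1.646):
    step(c); F=force(f0,6); print("%.3f %.3f"%(c,ang()),np.round(F,1),np.round(arm.read_wrist_torque(),2))
    if F[0]>9 or ang()<1.69: break
print(arm.read_time())
E
```

```text
[-0.1361  1.2864  0.1573] (np.float64(4.929636666664029), np.float64(3.2207895034471825), np.float64(9.551567979405819)) 1.7719959249277042
1.706 1.754 [5.1 3.2 9.7] [-0.14  1.33  0.18]
1.686 1.735 [4.9 3.1 9.7] [-0.07  1.37  0.2 ]
1.666 1.716 [ 5.   3.5 10.1] [-0.07  1.34  0.17]
1.646 1.696 [ 5.   3.6 10. ] [0.   1.38 0.2 ]
25.0583
```

```bash
python3 - <<'E'
from sw import *
f0=np.load("f0.npy"); step(1.696); print(ang(),force(f0),arm.read_wrist_torque())
arm.move_gripper(.4,20); arm.pause(.2); p=np.array(arm.read_tool_pos()); print(force(f0))
arm.line_to(p+[0,0,.12],.15)
w=1.69+Y; arm.line_to(np.array([.50,-.06,.26]),.15,down(np.pi+Y))
im,p=wshot("end"); np.save("endpose.npy",np.r_[p[0],p[1]])
cv2.imwrite("pics/endc.png",cv2.resize(im[20:290,120:400],None,fx=2,fy=2)); print(arm.read_time(),p[0])
for a,c,r in blobs(im,'red',20):
    k=onz("wrist",c,.08,p)-head; print(c,np.hypot(*k[:2]),np.arctan2(k[1],k[0])-Y)
E
```

```text
1.72827740519784 (np.float64(3.5262705234796696), np.float64(3.2655062568468276), np.float64(8.393164393449357)) [0.2035 1.0476 0.1117]
(np.float64(0.42279565358878046), np.float64(-0.4083463239651958), np.float64(-0.3864370440864728))
28.5833 [ 0.4999 -0.06    0.2598]
[262.3167 179.95  ] 0.054671396761635585 1.8161624101179106
[251.401 324.029] 0.15812975180283934 0.2738028643450323
```

View pics/endc.png

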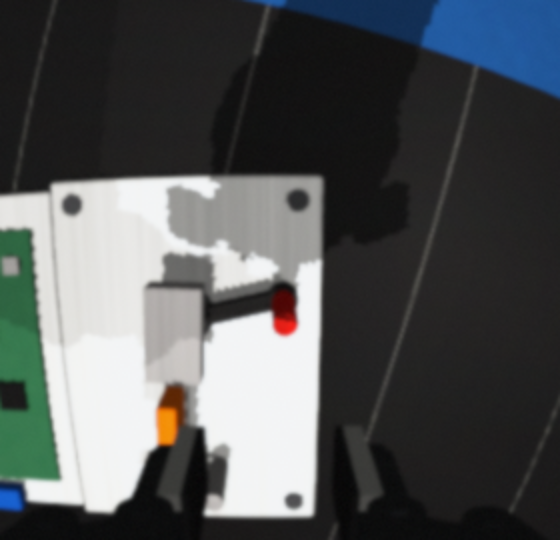

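```bash
python3 - <<'E'
from sw import *
S=np.load("endpose.npy");S=(S[:3],S[3:]);R=Ro.from_quat(S[1]).as_matrix()
c=lambda x,y,z:Ro.from_euler('z',-Y).as_matrix()@(onz("wrist",(x/2+120-.25,y/2+20-.25),z,S)+R[:,1]*.00065-head)
for y in(322,324,326): k=c(285,y,.08);print(k,np.hypot(*k[:2]),np.arctan2(k[1],k[0]))
print("block",c(145,288,.059),c(202,288,.059),c(145,383,.059),c(201,383,.059))
print("fin top", c(168,425,.082))
E
```

```text
[-0.0126  0.0536  0.08  ] 0.055081655670670644 1.8008004750222901
[-0.0117  0.0536  0.08  ] 0.05488885329664849 1.7847262345143187
[-0.0107  0.0536  0.08  ] 0.05471005126320941 1.768511507042682
block [-0.0234 -0.0118  0.059 ] [-0.0232  0.0154  0.059 ] [ 0.0246 -0.0148  0.059 ] [0.0243 0.0133 0.059 ]
fin top [ 0.0363 -0.0002  0.082 ]
```

The knob now stands at about 1.78 rad, so finger compliance took some of the travel and the nut is only about 0.18 to 0.2 rad past the bite. I'll regrip with fresh force zeros and nip about 0.08 more.

```bash
python3 - <<'E'
from sw import *
a=1.777
p,q=pose(a); arm.movep(p+[0,0,.07],q); arm.line_to(p,.12); arm.pause(.3)
rd=lambda n=6:np.mean([(arm.pause(.02),np.r_[arm.read_ft_force(),arm.read_wrist_torque()])[1] for _ in range(n)],0)
b=rd(10); f0=b[:3]
arm.move_gripper(0,40); print(ang(),rd()-b)
c=a; 
while c>1.62:
    c-=.02; step(c); r=rd()-b; w=ang()+Y; F=-r[0]*np.sin(w)+r[1]*np.cos(w); T=F+r[5]/.055
    print("%.3f %.3f F %.1f Mz %.2f tot %.1f"%(c,ang(),F,r[5],T))
    if T>9.6: break
print(arm.read_time())
E
```

```text
1.7752148660278353 [-0.0711  0.3112  1.7837  0.0662  0.0047  0.0129]
1.757 1.757 F -0.4 Mz 0.02 tot -0.1
1.737 1.743 F 1.2 Mz 0.07 tot 2.5
1.717 1.728 F 2.7 Mz 0.15 tot 5.4
1.697 1.712 F 3.9 Mz 0.20 tot 7.6
1.677 1.694 F 4.9 Mz 0.23 tot 9.1
1.657 1.676 F 4.8 Mz 0.22 tot 8.8
1.637 1.656 F 4.6 Mz 0.25 tot 9.1
1.617 1.636 F 4.7 Mz 0.26 tot 9.3
33.9833
```

```bash
python3 - <<'E'
from sw import *
step(1.70); arm.move_gripper(.4,20); arm.pause(.2); p=np.array(arm.read_tool_pos())
arm.line_to(p+[0,0,.12],.15); arm.line_to(np.array([.53,-.09,.26]),.15,down(np.pi+Y)); arm.pause(.3)
im,p=wshot("end2"); np.save("endpose.npy",np.r_[p[0],p[1]]); print(p[0],arm.read_ft_force(),arm.read_time())
cv2.imwrite("pics/end2c.png",cv2.resize(im[60:260,180:330],None,fx=3,fy=3))
E
```

```text
[ 0.53   -0.0899  0.26  ] [ 0.2394 -0.0453  0.9173] 37.6917
```

View pics/end2c.png

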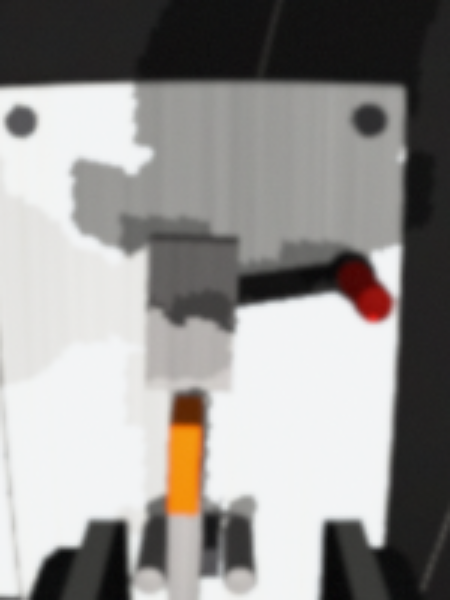

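```bash
python3 - <<'E'
from sw import *
S=np.load("endpose.npy");S=(S[:3],S[3:]);R=Ro.from_quat(S[1]).as_matrix()
c=lambda x,y,z:Ro.from_euler('z',-Y).as_matrix()@(onz("wrist",(x/3+180-.33,y/3+60-.33),z,S)+R[:,1]*.00065-head)
k=c(374,303,.08);print("knob",k,np.hypot(*k[:2]),np.arctan2(k[1],k[0]))
B=[c(*q,.059) for q in((149,237),(239,241),(231,390),(146,387))];print("blk",sum(B)/4,[np.linalg.norm(B[i]-B[i-1]) for i in range(4)])
print("tail",c(183,575,.053),"posts",c(149,580,.057),c(239,579,.057),"fin far edge",c(184,514,.082))
E
```

```text
knob [-0.0085  0.0536  0.08  ] 0.05427824101585659 1.7275123670649735
blk [0.     0.0002 0.059 ] [np.float64(0.04792371530921566), np.float64(0.0274501667294707), np.float64(0.04759763840512713), np.float64(0.027042837893184703)]
tail [ 0.0947 -0.004   0.053 ] posts [ 0.0946 -0.0157  0.057 ] [0.094  0.0157 0.057 ] fin far edge [ 0.0569 -0.0017  0.082 ]
```

```bash
python3 -c "
from h import *
print(ticket.finish_job(),arm.read_time())"
```

```text
the job is handed in; nothing more can be done
the job is handed in; nothing more can be done
```

The job is handed in, with no verdict shown: the key is seated on the screw head with its tail between the posts (about 4 mm off the middle line), and the nut is an estimated 0.24 to 0.30 rad (14 to 17 degrees) past its bite, so the nip may be slightly under 15 degrees; the gripper has let go, and no bystander was touched as far as I could tell (not re-measured).

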